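# Vent the watch-case tester and draw the carrier rod up to the index

## Robot

A 6-joint arm with a two-finger parallel gripper is mounted at the origin on the work surface. World frame = base frame: x ahead of the robot, y to its left, z up, the work surface at z = 0. Lengths are in mm, angles in rad, forces in N, time in s.
With the tool pointing down it reaches from about 350 to 775 mm from the base axis. Payload 7.3 kg.
Tool frame: the origin (TCP) lies at the very end of the fingers, on their centre line; the grasp point (between the pads) lies 19 mm behind it; z points along the fingers, y is the line along which they close (so a half turn about z gives the same grasp; the last joint's range is limited). The gripper opens to 92 mm and grips with 3 to 60 N. Pads are 19 mm wide; open, the fingers measure 130 mm over their backs; the gripper's body (75 mm by 190 mm) begins 47 mm behind the grasp point.
Start: joints at [-1.357, 0.342, 1.524, -0, 1.275, -0.146], TCP at [184.869, -491.394, 226.741] pointing down, gripper open.
Joint ranges: [-2.53, 2.53], [-0.77, 2.02], [0.04, 2.7], [-1, 4.14], [0.28, 2.66], [-3.11, 3.11]. Speed limits (rad/s): [2.57, 2.57, 3.14, 3.14, 3.14, 3.14].

## Interface

Orientations are given as [roll, pitch, yaw] about the fixed x, y, z axes, in that order (R = Rz(yaw) Ry(pitch) Rx(roll)).
In Python, from plant import get_obs, vision, workorder gives the robot as it stands.
- The arm moves only by the shell command python3 -m pendant 'ROWS' [OPENING]. ROWS is a JSON object of lists of equal length, an entry for each row: "dp": the shift along the tool's x, y, z in m, a list of three; "rotation": the turn, a rotation vector about the tool's x, y, z in rad, a list of three. A call has 1 to 8 rows; each row is the pose to reach, as a shift and turn from the pose commanded when the call began, along the tool's axes at that moment; what a row does not reach only later rows make up. A row lasts 1/8 s, in which the tool goes at most 62.5 mm and 10.7 degrees, less where a joint would pass 70% of its speed; a pose out of reach is approached as far as the arm can. A call with a gripper value outside its range is refused whole. OPENING is the finger opening in m, from 0 to 0.0918, set as the call begins (- or left out, the last holds). The fingers move at their own pace and stop on an object; the grip force is fixed at half the most. Time passes only in rows, so rows that repeat a pose let the fingers close. It gives the time, the measured TCP pose, the force, the opening and the grip force at its end, in the units of the state.
- get_obs(): the state, without advancing time (a new reading comes with each control period).
- vision.capture(name): name is "scene" or "top" or "wrist"; returns a dict with "pixels" (420x560x3 uint8, red, green, blue), "vfov" (degrees; the focal length in pixels is half the picture's height over the tangent of half this angle, whatever the lens; pixels are square), "cx", "cy" (the principal point, pixels), "dist" ([k1, k2, p1, p2, k3] as OpenCV has them; the pictures are not rectified), "pose" (4x4, takes a point from camera to world coordinates); the wrist camera has in their place "T_tool_cam" (4x4, takes a point from camera to tool coordinates, whose origin is the TCP and whose axes are the flange's). Camera axes: x right, y up, looking along -z (the intrinsics and any distortion apply to the point x, -y, -z); pixel columns grow to the right and rows downward; lengths in mm; the calibration is good to about 2 mm. A picture is of the moment at which its call begins: read the wrist's pose just before it. There is no depth.
- workorder.close_job(): hands the job in; it is judged then, once.
The state is a dict: "time": time; "joint_positions": joint angles; "dq": joint speeds; "tau": joint torques, N m; "tool_pos": TCP position; "tcp_rot": TCP orientation; "contact_force": force on the tool from outside, world axes, zero at the start; "moment": the same for the moment, N m; "grip_width": finger opening in mm; "finger_force": force on a finger pad.
Only numpy, scipy, OpenCV 4.12 (cv2) and the standard library are available. Lean on these libraries where they do the work, as an engineer would, in place of code of your own. Each camera call takes 0.05 s, during which the arm holds its last target. There are 200 camera calls.

## Task

On the watch-case pressure tester, first press the spring vent plunger on the valve block fully down to its stop and let it spring back up. Then grip the knurled head of the carrier rod and draw the rod straight up out of its snug bore, without forcing it sideways, until the top of its head is level with the top of the index disc beside it, and finish still holding it there. Do not shift the index disc or anything else on the bench.

Things in the scene. Friction and masses are not known exactly. Their poses are not given: they have to be found in the camera images.
- tester: Pressure tester, fixed. Origin: centre of underside, on the bore's axis; z up. Grey base plate 150 (x) x 320 (y) x 20 mm; centred on it a clear tube, 108 mm across, under a square lid 124 x 124 x 25 mm, top 150 mm above the bench. The upright bore (13.2 mm wide, 25 long) is in the lid's centre. Vent valve block at its y = -130 mm, index post at y = +105 mm; corner bolts 5 mm high
- rod: Loose rod, 0.15 to 0.25 kg: origin under its foot, z up. Foot 42 mm wide with watch case, 45 mm high, in the clear tube, at first on the base plate (20 mm above the bench); then a 12 mm steel rod up through the bore; on top a round knurled head, 24 mm across, 150 to 180 mm above the origin, at first 20 mm above the lid. It slides up 60 mm until the case meets the lid; let go, it sinks
- rod_top (a point): centre of the flat top of the rod's knurled head, 180 mm above the rod's origin; at the start 200 mm above the bench
- vent (a joint): travel of the spring vent plunger, m: 0 = up at rest, 0.010 = fully down on its stop. It moves straight down; about 2 N starts it, about 7 N holds it down; it springs back when let go
- vent_top (a point): centre of the top face of the vent plunger's black mushroom head (28 mm diameter, 8 mm thick); 128 mm above the bench at rest. Its valve block is 46 x 46 mm, top 95 mm above the bench
- index_top (a point): centre of the top face of the index disc (steel, 26 mm diameter, 5 mm thick) on a thin stem in a post of 20 mm diameter, 105 mm from the rod's axis; 222 to 242 mm above the bench, set differently each time. It is held by friction and must not be shifted
- loupe: bystander: black eyeglass loupe, 34 mm across, 34 mm high, standing; origin under its centre
- movement: bystander: round grey holder, 48 mm across, with a brass watch movement, 17 mm high; origin under its centre
- case_opener: bystander: case knife, wooden handle 30 x 90 x 14 mm along its y, blade 45 mm long beyond the +y end; origin under the handle's centre
- blower: bystander: blue air bulb on a yellow ring, 72 mm across, 125 mm high; origin under its centre
- sieve_tin: bystander: open round steel tin with parts, 72 mm across, 28 mm high; origin under its centre
- parts_tray: bystander: white divided tray 100 x 140 x 22 mm; origin under its centre
- driver_stand: bystander: round screwdriver stand, 84 mm across, 111 mm high; origin under its centre

How it is judged:
By the outcome, as a careful person would: the job done as asked, in the order asked, and still so for the second after the job is handed in, while the arm keeps its last pose, push and grip.
It also fails if it takes over 45 s, if anything falls off the work surface, if the arm or the gripper's body presses on something with over 40 N, if the wrist force passes 120 N, or if a joint passes its speed limit or range.

## Working session

There is one attempt and no reset: what is moved stays moved. The work goes in short steps, Python scripts to look and compute and a shell command to move; the robot and the scene stay as the last step left them, time stands still between calls to the robot, and variables do not carry over. Pictures are saved under pics/ and viewed, at most 10 in all, crops included, and the job is handed in when it is done.

```bash
ls; mkdir -p pics
python3 - <<'E'
from plant import get_obs, vision
import cv2,json,numpy as np,pickle
o=get_obs();print({k:np.round(v,3).tolist() for k,v in o.items()})
d={}
for n in("scene","top"):
    c=vision.capture(n);d[n]=c;cv2.imwrite(f"pics/{n}0.png",c["pixels"][:,:,::-1])
    print(n,{k:np.round(v,4).tolist() for k,v in c.items() if k!="pixels"})
pickle.dump(d,open("c0.pkl","wb"))
E
```

```text
pics
{'time': 0.0, 'joint_positions': [-1.357, 0.343, 1.525, -0.0, 1.275, -0.146], 'dq': [-0.0, 0.001, -0.0, 0.0, -0.0, -0.001], 'tau': [0.0, -43.124, -24.423, 0.072, 0.056, -0.0], 'tool_pos': [184.763, -490.984, 226.039], 'tcp_rot': [-3.14, -0.0, 0.36], 'contact_force': [-0.262, -0.059, -0.901], 'moment': [0.026, -0.004, 0.057], 'finger_force': 0.0, 'grip_width': 91.904}
scene {'vfov': 47.9181, 'cx': 278.8981, 'cy': 214.4207, 'dist': [-0.0627, 0.0, 0.0, 0.0, 0.0], 'pose': [[-0.4696, -0.7122, 0.5217, 1203.7512], [0.8827, -0.3897, 0.2626, 318.6816], [0.0163, 0.5838, 0.8117, 1195.2753], [0.0, 0.0, 0.0, 1.0]]}
top {'vfov': 50.4412, 'cx': 280.6423, 'cy': 212.8477, 'dist': [0.0232, 0.0, 0.0, 0.0, 0.0], 'pose': [[-0.0237, 0.9762, -0.2157, 281.1307], [-0.9997, -0.0226, 0.0074, 4.6025], [0.0024, 0.2158, 0.9764, 1374.7703], [0.0, 0.0, 0.0, 1.0]]}
```

View pics/scene0.png

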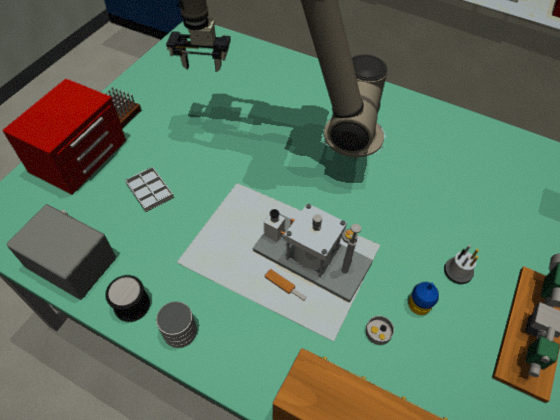

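View pics/top0.png

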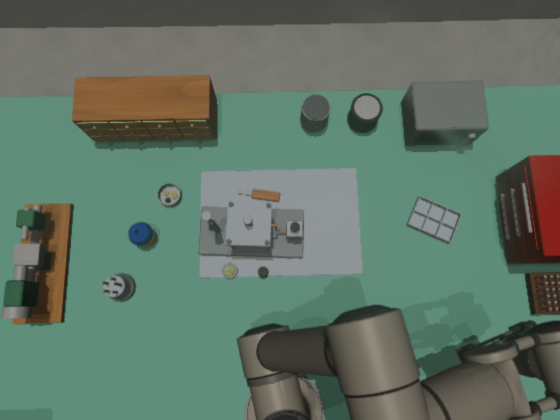

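The scene view has the vent at about (275,214), the rod head at (317,221) and the index at (354,230). In the top view they are at about (295,227), (249,220) and (207,216). I'll enlarge both.

```bash
cat > h.py <<'E'
import numpy as np,cv2
def K(c):
    h=c["pixels"].shape[0];f=h/2/np.tan(np.radians(c["vfov"]/2))
    return np.array([[f,0,c["cx"]],[0,f,c["cy"]],[0,0,1.]])
def ray(c,uv,pose=None):
    P=np.array(c["pose"] if pose is None else pose)
    x,y=cv2.undistortPoints(np.array([[uv]],float),K(c),np.array(c["dist"],float))[0,0]
    return P[:3,3],P[:3,:3]@np.array([x,-y,-1])
def plane(c,uv,z,pose=None):
    o,d=ray(c,uv,pose);return o+d*(z-o[2])/d[2]
def tri(a,b):
    A=np.zeros((3,3));v=np.zeros(3)
    for o,d in(a,b):
        d=d/np.linalg.norm(d);M=np.eye(3)-np.outer(d,d);A+=M;v+=M@o
    return np.linalg.solve(A,v)
def proj(c,X,pose=None):
    P=np.array(c["pose"] if pose is None else pose)
    p=P[:3,:3].T@(np.array(X,float)-P[:3,3]);p=p*[1,-1,-1]
    return cv2.projectPoints(p.reshape(1,1,3),np.zeros(3),np.zeros(3),K(c),np.array(c["dist"],float))[0].ravel()
E
python3 - <<'E'
import pickle,cv2,numpy as np
from h import *
d=pickle.load(open("c0.pkl","rb"))
a=d["scene"]["pixels"][185:285,245:395];b=d["top"]["pixels"][180:280,195:345]
z=[cv2.resize(i,None,fx=5.2,fy=5.2*.57 if 0 else 5.2,interpolation=cv2.INTER_CUBIC)for i in(a[:60],b[20:75])]
cv2.imwrite("pics/crop0.png",np.vstack(z)[:,:,::-1])
for n,s,t,zz in(("vent",(275,214),(295,227),128),("rod",(317,221),(249,220),200),("idx",(354,230),(207,216),232)):
    print(n,plane(d["scene"],s,zz).round(),plane(d["top"],t,zz).round())
E
```

```text
vent [522. -37. 128.] [514. -45. 128.]
rod [535.  93. 200.] [523.  81. 200.]
idx [538. 192. 232.] [530. 189. 232.]
```

View pics/crop0.png

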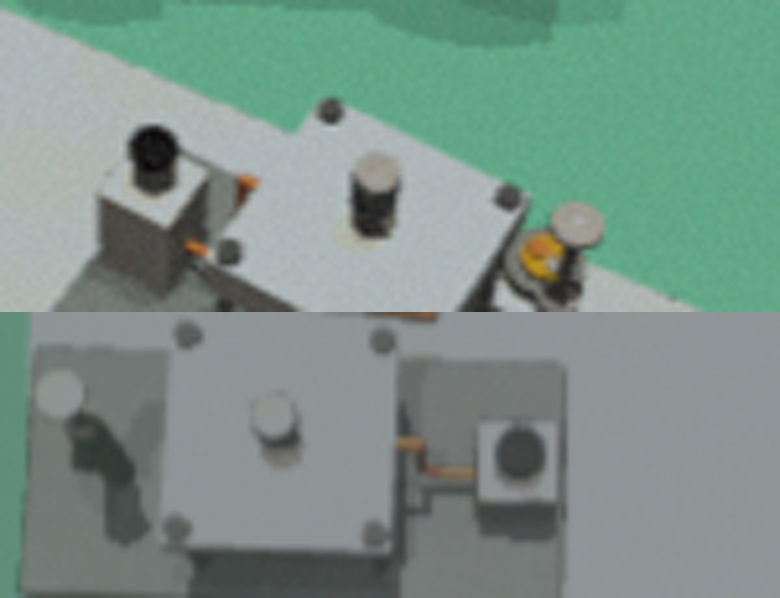

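In the crop, the vent top is at (153,147), the rod top at (376,167) and the index at (577,222) for the scene view. For the top view they are at (521,455), (275,414) and (60,394). I'll triangulate these.

Run:
```python
import pickle
from h import *
d=pickle.load(open("c0.pkl","rb"));S,T=d["scene"],d["top"]
for n,s,t,zz in(("vent",(274.0,212.8),(294.7,227),128),("rod",(316.8,216.6),(247.4,219.2),200),("idx",(355.5,227.2),(206,215.3),232)):
    print(n,plane(S,s,zz).round(1),plane(T,t,zz).round(1),tri(ray(S,s),ray(T,t)).round(1))
for p in((187,335),(383,342),(177,527),(376,535)): print(plane(T,(195+p[0]/5.2-.4,200+(p[1]-312)/5.2-.4),155).round(1))
```

```text
vent [519.5 -41.1 128. ] [514.4 -43.9 128. ] [515.4 -43.7 121.5]
rod [523.1  86.2 200. ] [525.2  85.5 200. ] [524.6  86.  201.9]
idx [528.  191.8 232. ] [531.5 191.5 232. ] [530.6 191.6 235.3]
[579.2 135.5 155. ]
[572.9  29.6 155. ]
[474.4 140.8 155. ]
[467.7  35.2 155. ]
```

```bash
python3 -m pendant '{"dp":[[0.03,-0.02,-0.02],[0.08,-0.05,-0.05],[0.13,-0.085,-0.08],[0.185,-0.12,-0.1],[0.24,-0.155,-0.1],[0.295,-0.19,-0.1],[0.345,-0.225,-0.1],[0.375,-0.24,-0.1]],"rotation":[[0,0,-0.14],[0,0,-0.28],[0,0,-0.43],[0,0,-0.57],[0,0,-0.72],[0,0,-0.86],[0,0,-1.01],[0,0,-1.15]]}' 0
python3 - <<'E'
from plant import get_obs,vision
import numpy as np
c=vision.capture("wrist");print({k:np.round(v,4).tolist() for k,v in c.items() if k!="pixels"})
o=get_obs();print(o["tool_pos"],o["tcp_rot"],o["contact_force"],o["joint_positions"])
E
```

```text
time: 1.1
tool_pos: [452.1, -132.5, 326.6]
tcp_rot: [-3.141, -0.0, 1.516]
contact_force: [0.7, -0.7, -0.5]
grip_width: 16.3
finger_force: 0.0
{'vfov': 62.3697, 'cx': 283.6591, 'cy': 205.9797, 'dist': [-0.0072, 0.0, 0.0, 0.0, 0.0], 'T_tool_cam': [[-0.0, 0.9625, 0.2714, 72.7926], [1.0, 0.0003, -0.0011, -0.9728], [-0.0012, 0.2714, -0.9625, -157.1534], [0.0, 0.0, 0.0, 1.0]]}
[ 454.87014248 -128.53797708  326.36226726] [ 3.14000571 -0.00347257  1.52427959] [ 0.32054737  4.74284416 -0.60745796] [-0.44034635  0.18171918  1.46810917  0.00382767  1.49163193 -0.39412931]
```

```bash
python3 -m pendant '{"dp":[[0.03,0.02,0],[0.07,0.05,0.02],[0.089,0.06,0.04],[0.089,0.06,0.04],[0.089,0.06,0.04]],"rotation":[[0,0,0],[0,0,0],[0,0,0],[0,0,0],[0,0,0]]}' 0
cat >> h.py <<'E'
from scipy.spatial.transform import Rotation as Ro
def wrist(fn):
    from plant import get_obs,vision
    o=get_obs();c=vision.capture("wrist")
    M=np.eye(4);M[:3,:3]=Ro.from_euler("xyz",o["tcp_rot"]).as_matrix();M[:3,3]=o["tool_pos"]
    c["pose"]=M@np.array(c["T_tool_cam"]);cv2.imwrite(fn,c["pixels"][:,:,::-1])
    print(np.round(o["tool_pos"],1),np.round(o["tcp_rot"],4),o["grip_width"],np.round(o["contact_force"],1))
    import pickle;pickle.dump(c,open(fn[:-4]+".pkl","wb"));return c
E
python3 - <<'E'
from h import *
c=wrist("pics/w1.png")
for p in((515.5,-43.8,128),(524.6,86,200),(530.6,191.6,235)):print(proj(c,p))
E
```

```text
time: 1.78
tool_pos: [516.5, -50.2, 287.2]
tcp_rot: [3.141, 0.001, 1.509]
contact_force: [0.1, 0.3, -0.1]
grip_width: 0.4
finger_force: 0.0
[516.5 -50.2 287.2] [3.1414e+00 5.0000e-04 1.5094e+00] 0.35912533091117627 [ 0.1  0.3 -0.1]
[282.78165515 182.29684424]
[284.2819907   3.1184333]
[ 283.52995671 -278.16677367]
```

View pics/w1.png

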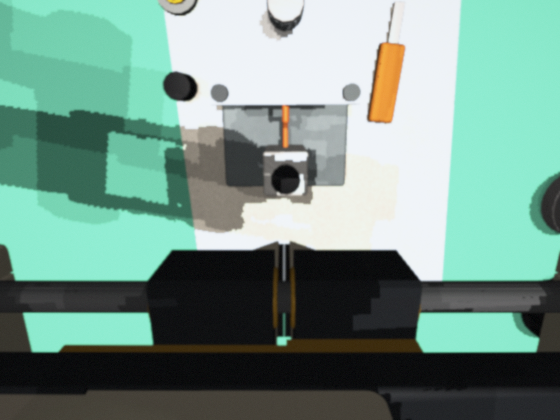

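The wrist view shows the vent head centre at (286,178), the rod head at about (285,8), and the tester square to the gripper. Next I compute the vent offset in tool axes.

Run:
```python
from h import *;import pickle
c=pickle.load(open("pics/w1.pkl","rb"));g=cv2.cvtColor(c["pixels"],cv2.COLOR_RGB2GRAY)
m=(g<45).astype(np.uint8);n,l,s,ce=cv2.connectedComponentsWithStats(m[150:215,250:320])
i=1+np.argmax(s[1:,4]);p=ce[i]+[250,150];print(p,s[i]);v=plane(c,p,128);print(v)
R=Ro.from_euler("xyz",[3.1414,.0005,1.5094]).as_matrix();print(R.T@(v-[516.5,-50.2,287.2]))
```

```text
[284.67869416 178.71477663] [ 22  15  26  28 582]
[517.46488181 -40.53050525 128.        ]
[  9.79007762   0.33909574 159.19519314]
```

```bash
python3 -m pendant '{"dp":[[0.004,0,0.02],[0.009,0,0.06],[0.009,0,0.1],[0.009,0,0.13],[0.009,0,0.148],[0.009,0,0.155],[0.009,0,0.155]],"rotation":[[0,0,0],[0,0,0],[0,0,0],[0,0,0],[0,0,0],[0,0,0],[0,0,0]]}' 0
```

```text
time: 2.7
tool_pos: [517.4, -41.2, 132.3]
tcp_rot: [3.141, 0.0, 1.509]
contact_force: [-0.5, -0.6, -0.1]
grip_width: 0.4
finger_force: 0.0
```

```bash
python3 -m pendant '{"dp":[[0,0,0.003],[0,0,0.006],[0,0,0.009],[0,0,0.011],[0,0,0.012],[0,0,0.013],[0,0,0.013]],"rotation":[[0,0,0],[0,0,0],[0,0,0],[0,0,0],[0,0,0],[0,0,0],[0,0,0]]}' 0
```

```text
time: 3.58
tool_pos: [517.8, -40.8, 119.3]
tcp_rot: [3.14, 0.001, 1.51]
contact_force: [-0.0, -1.3, 6.8]
grip_width: 0.3
finger_force: 3.1
```

```bash
python3 -m pendant '{"dp":[[0,0,0.001],[0,0,0.002],[0,0,0.002],[0,0,0.003],[0,0,0.003]],"rotation":[[0,0,0],[0,0,0],[0,0,0],[0,0,0],[0,0,0]]}' 0
```

```text
time: 4.2
tool_pos: [518.0, -40.8, 118.0]
tcp_rot: [3.139, 0.001, 1.51]
contact_force: [-4.6, -0.3, 19.8]
grip_width: 0.3
finger_force: 10.0
```

The force rose to 20 N with the plunger stuck at 118 mm, so it is on its stop. I'll release it, rise, and look at the rod and index.

```bash
python3 -m pendant '{"dp":[[0,0,-0.01],[0,0,-0.03],[0,0,-0.07],[0,0,-0.12],[0.03,0,-0.16],[0.075,0,-0.19],[0.1,0.004,-0.2],[0.1,0.004,-0.2]],"rotation":[[0,0,0],[0,0,0],[0,0,0],[0,0,0],[0,0,0],[0,0,0],[0,0,0],[0,0,0]]}' 0.06
python3 -m pendant '{"dp":[[0,0,0],[0,0,0]],"rotation":[[0,0,0],[0,0,0]]}' 0.06
python3 - <<'E'
from h import *
c=wrist("pics/w2.png")
for p in((517.5,-41,128),(525,87,200),(531,192,235)):print(proj(c,p))
E
```

```text
time: 5.2
tool_pos: [527.4, 60.5, 315.9]
tcp_rot: [3.141, -0.0, 1.513]
contact_force: [-0.4, -0.9, -0.2]
grip_width: 59.6
finger_force: 0.0
time: 5.45
tool_pos: [526.9, 58.1, 314.8]
tcp_rot: [-3.14, 0.0, 1.509]
contact_force: [0.1, -0.4, -0.1]
grip_width: 60.0
finger_force: 0.0
[526.9  58.1 314.8] [-3.1398e+00  4.0000e-04  1.5086e+00] 60.01224980743163 [ 0.1 -0.4 -0.1]
[281.50742286 272.38774045]
[280.02137374 166.07012692]
[278.0316147    4.32556575]
```

View pics/w2.png

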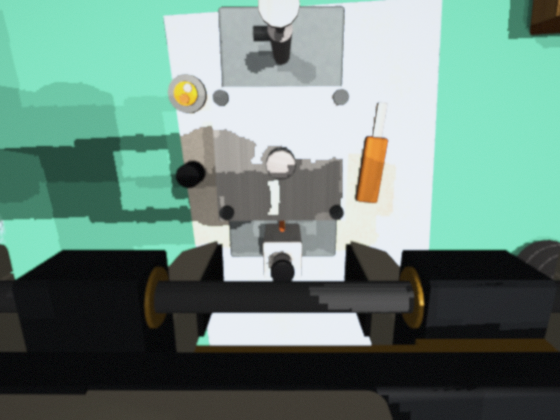

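Wrist view: the rod head is at (280,161) and the index disc at (278,6), cut off at the top. The plunger is back up at (282,270). To get the disc's height I'll take one view straight down and one tilted.

```bash
python3 -m pendant '{"dp":[[0.03,0,0],[0.06,0,0],[0.07,0,0],[0.07,0,0],[0.07,0,0]],"rotation":[[0,0,0],[0,0,0],[0,0,0],[0,0,0],[0,0,0]]}' 0.06
python3 -c 'from h import *;wrist("pics/w3.png")'
python3 -m pendant '{"dp":[[0.01,0,0],[0.02,0,0],[0.03,0,0],[0.03,0,0],[0.03,0,0],[0.03,0,0]],"rotation":[[0,-0.13,0],[0,-0.27,0],[0,-0.4,0],[0,-0.5,0],[0,-0.5,0],[0,-0.5,0]]}' 0.06
python3 - <<'E'
from h import *
wrist("pics/w4.png")
a,b=[cv2.imread(f"pics/w{i}.png") for i in(3,4)]
cv2.imwrite("pics/w34.png",np.hstack([cv2.resize(i[0:270,190:370],None,fx=2.2,fy=2.2,interpolation=cv2.INTER_CUBIC) for i in(a,b)]))
E
```

```text
time: 6.12
tool_pos: [531.6, 127.9, 315.6]
tcp_rot: [-3.141, 0.001, 1.509]
contact_force: [0.3, 0.5, -0.3]
grip_width: 59.9
finger_force: 0.0
[531.6 127.9 315.6] [-3.1414e+00  6.0000e-04  1.5089e+00] 59.935996587298554 [ 0.3  0.5 -0.3]
time: 6.92
tool_pos: [533.6, 158.1, 316.0]
tcp_rot: [3.141, 0.498, 1.509]
contact_force: [-0.4, -1.2, -0.1]
grip_width: 60.1
finger_force: 0.0
[533.6 158.1 316. ] [3.1411 0.4982 1.5086] 60.05731050911264 [-0.4 -1.2 -0.1]
```

View pics/w34.png

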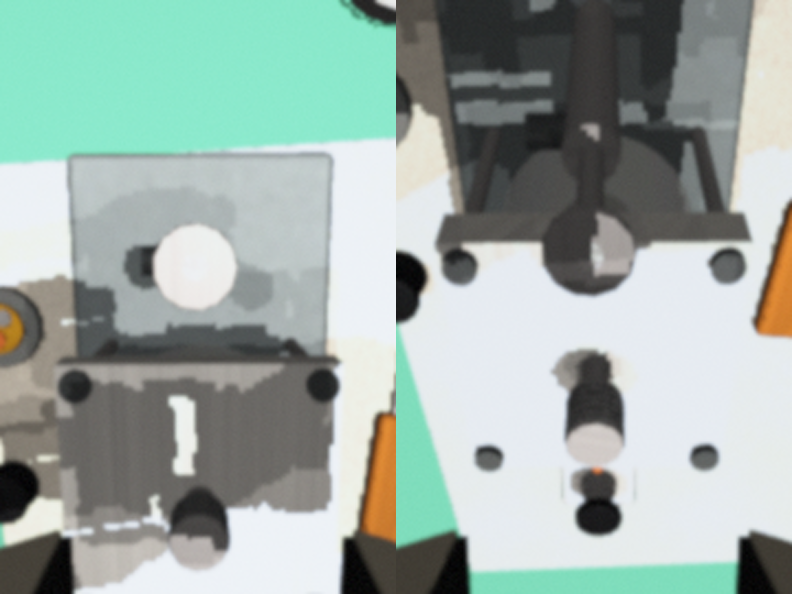

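The left half (vertical view) shows the index top at (195,267) and the rod top at (199,541). The right half (tilted, image upside down) shows the index at (588,254) and the rod top at (595,443). I'll measure the lower rims (the -y side) to subpixel accuracy and triangulate.

Run:
```python
from h import *;import pickle
C={i:pickle.load(open(f"pics/w{i}.pkl","rb")) for i in(2,3,4)}
G={i:cv2.cvtColor(C[i]["pixels"],cv2.COLOR_RGB2GRAY).astype(float) for i in C}
def prof(i,c,r0,r1):
    print(i,c,r0,G[i][r0:r1,int(c)-2:int(c)+3].mean(1).round().astype(int).tolist())
prof(2,280.5,163,182);prof(3,278.6,132,149);prof(3,280.5,250,269);prof(4,277.5,124,143);prof(4,280.5,200,222)
def horiz(i,r,c0,c1): print("h",i,r,c0,G[i][int(r)-1:int(r)+2,c0:c1].mean(0).round().astype(int).tolist())
horiz(3,121.5,252,306);horiz(3,246,260,300);horiz(4,115.5,250,305);horiz(4,201.5,262,298)
```

```text
2 280.5 163 [229, 228, 226, 226, 225, 224, 223, 222, 212, 179, 135, 110, 105, 102, 88, 77, 83, 102, 115]
3 278.6 132 [236, 235, 235, 234, 235, 234, 232, 223, 199, 177, 172, 174, 174, 174, 165, 139, 106]
3 280.5 250 [178, 179, 179, 179, 178, 180, 187, 194, 203, 222, 235, 240, 241, 241, 241, 241, 241, 241, 241]
4 277.5 124 [83, 81, 78, 75, 73, 70, 64, 61, 65, 106, 171, 217, 231, 234, 234, 234, 234, 234, 234]
4 280.5 200 [207, 207, 205, 204, 203, 204, 204, 204, 203, 204, 205, 203, 184, 151, 113, 82, 64, 61, 59, 59, 59, 58]
h 3 121.5 252 [86, 77, 61, 48, 44, 45, 64, 126, 195, 228, 235, 235, 235, 236, 236, 235, 234, 234, 235, 236, 236, 237, 237, 238, 238, 237, 237, 238, 239, 239, 239, 239, 238, 238, 238, 238, 238, 238, 237, 238, 238, 238, 238, 237, 229, 200, 173, 165, 164, 164, 168, 169, 170, 171]
h 3 246 260 [185, 180, 173, 166, 163, 158, 150, 158, 171, 176, 177, 179, 178, 177, 175, 168, 165, 171, 175, 177, 178, 179, 179, 178, 178, 165, 131, 95, 76, 73, 71, 74, 75, 107, 174, 226, 239, 241, 241, 241]
h 4 115.5 250 [233, 231, 230, 230, 228, 211, 159, 95, 64, 58, 59, 60, 58, 58, 58, 57, 56, 57, 57, 58, 58, 59, 58, 59, 58, 58, 59, 69, 115, 169, 192, 196, 195, 186, 172, 160, 159, 160, 159, 160, 160, 158, 159, 158, 159, 160, 161, 160, 169, 197, 222, 230, 231, 232, 233]
h 4 201.5 262 [234, 234, 234, 230, 213, 193, 194, 200, 204, 205, 205, 205, 204, 205, 205, 205, 206, 205, 207, 207, 207, 206, 206, 205, 206, 206, 205, 204, 205, 199, 185, 184, 215, 232, 234, 235]
```

Run:
```python
from h import *;import pickle
C={i:pickle.load(open(f"pics/w{i}.pkl","rb")) for i in(2,3,4)}
r=tri(ray(C[3],(280.2,258.4)),ray(C[4],(280,213.5)));i=tri(ray(C[3],(278.1,139.8)),ray(C[4],(277.5,133.65)))
print("rims",r,i,i-r,np.hypot(*(i-r)[:2]))
for k,a,b in((3,(280.2,258.4),(278.1,139.8)),(4,(280,213.5),(277.5,133.65))):
    P=plane(C[k],a,200)
    # height at which index-rim ray lies 104 mm (tester y) from rod rim
    from scipy.optimize import brentq
    print(k,P,brentq(lambda z:np.hypot(*(plane(C[k],b,z)-P)[:2])-104,200,260))
print(plane(C[2],(280.4,172.4),200))
d=pickle.load(open("c0.pkl","rb"));s=d["scene"];P=plane(s,(316.8,216.6),200)
print(brentq(lambda z:(plane(s,(355.5,227.2),z)-P)[1]-104.8,200,260))
```

```text
rims [524.93418893  79.77824515 204.9780076 ] [530.39690012 180.18433703 234.58780033] [  5.46271119 100.40609188  29.60979273] 100.55458468022394
3 [524.83375854  77.52434464 200.        ] 248.24552607364186
4 [524.46537164  74.72539784 200.        ] 232.03744096649055
[524.97100635  81.94030243 200.        ]
226.0703861475219
```

The hand-eye error is visible here. Next I use the tester's own known geometry, which needs no robot pose: PnP on rod top, vent top and lid corners/bolts in the tilted view, then intersect the index ray.

Run:
```python
from h import *;import pickle
from scipy.optimize import least_squares
C={i:pickle.load(open(f"pics/w{i}.pkl","rb")) for i in(3,4)}
def blob(i,u,v,w=13):
    u=int(u);v=int(v);g=cv2.cvtColor(C[i]["pixels"],cv2.COLOR_RGB2GRAY)[v-w:v+w+1,u-w:u+w+1]
    t=125 if i==4 else 55
    n,l,s,c=cv2.connectedComponentsWithStats((g<t).astype(np.uint8),connectivity=4)
    k=l[w,w]; print(i,c[k]+[u-w,v-w],s[k][2:]) ;return c[k]+[u-w,v-w]
cr=lambda x,y,o=0:(190+(x-o)/2.2,y/2.2)
B=[blob(4,*cr(x,y,396)) for x,y in((459,266),(727,265),(489,457),(704,457))]
V=blob(4,*cr(598,518,396),15)
g=cv2.cvtColor(C[4]["pixels"],cv2.COLOR_RGB2GRAY)
# vertical profiles: lid +y edge near left & right ends, vent bottom rim
for c in(215,235,320,345): print(c,g[92:118,c].tolist())
print("vent",g[222:248,282].tolist(), g[235,262:302].tolist())
print("rodcol",g[176:200,280].tolist())
print("lid row 106",g[106,203:216].tolist(),g[106,345:360].tolist())
```

```text
4 [218.10491803 116.40655738] [ 23  22 305]
4 [340.37433155 119.96791444] [ 15  15 187]
4 [231.82653061 207.43877551] [11 10 98]
4 [329.65346535 207.04950495] [ 12  11 101]
4 [281.42175066 231.15915119] [ 20  23 377]
215 [192, 197, 209, 212, 194, 150, 104, 82, 81, 81, 82, 82, 82, 80, 83, 81, 83, 84, 92, 96, 89, 68, 45, 32, 31, 34]
235 [68, 71, 70, 74, 77, 82, 84, 85, 81, 84, 83, 84, 85, 85, 87, 87, 92, 121, 176, 215, 227, 228, 228, 228, 228, 229]
320 [84, 85, 88, 85, 85, 84, 85, 86, 86, 87, 85, 86, 85, 84, 81, 83, 95, 135, 189, 224, 231, 233, 234, 233, 234, 234]
345 [232, 231, 228, 213, 172, 120, 91, 88, 85, 85, 85, 87, 84, 86, 86, 88, 105, 148, 198, 218, 202, 154, 96, 68, 74, 83]
vent [60, 56, 58, 50, 31, 19, 15, 17, 28, 29, 27, 26, 27, 30, 26, 27, 26, 27, 29, 34, 79, 149, 207, 229, 233, 234] [234, 235, 234, 235, 235, 235, 234, 233, 217, 158, 80, 37, 25, 25, 26, 23, 24, 25, 26, 22, 30, 25, 26, 25, 27, 27, 26, 26, 29, 61, 137, 207, 230, 234, 234, 234, 234, 234, 235, 234]
rodcol [53, 47, 45, 48, 52, 53, 54, 52, 49, 48, 50, 52, 53, 56, 63, 86, 134, 182, 204, 206, 205, 203, 203, 205]
lid row 106 [234, 234, 234, 233, 225, 196, 141, 97, 84, 80, 84, 83, 83] [86, 87, 86, 87, 96, 137, 197, 226, 233, 234, 234, 234, 234, 234, 233]
```

```bash
cat > fit.py <<'E'
from h import *;import pickle
from scipy.optimize import least_squares
c=pickle.load(open("pics/w4.pkl","rb"));P0=c["pose"]
a=-0.06;T=np.eye(4);T[:3,:3]=Ro.from_euler("z",a).as_matrix();T[:3,3]=[525,88,0]
Q0=np.linalg.inv(T)@P0
def f(q):
    Q=np.eye(4);Q[:3,:3]=Ro.from_rotvec(q[:3]).as_matrix()@Q0[:3,:3];Q[:3,3]=Q0[:3,3]+q[3:6];b,z=q[6:8]
    p=lambda *X:proj(c,X,Q);r=[]
    r+=list(p(0,-12,200)-[280,213.5])+list(p(0,12,200)-[280,192.0])
    r+=list(p(0,-144,128)-[281.6,242.75])
    for u in(235,320):
        A,B=p(-40,62,150),p(40,62,150);r.append(A[1]+(B[1]-A[1])*(u-A[0])/(B[0]-A[0])-(109.65 if u<300 else 109.4))
    r+=[p(-62,62,143.4)[0]-209,p(62,62,143.4)[0]-350.3]
    r+=list((p(b,b,152.5)-[340.4,120.3])*.5)+list((p(-b,-b,152.5)-[231.8,207.4])*.7)+list((p(b,-b,152.5)-[329.7,207.1])*.7)+list((p(-b,b,152.5)-[218.6,120.7])*.3)
    r+=list(p(0,92,z)-[277.5,133.65])
    r.append((p(13,105,z)[0]-p(-13,105,z)[0]-42.5)*.5)
    return np.array(r)
s=least_squares(f,[0]*6+[53,232],x_scale=[.01]*3+[1]*5)
J=s.jac;cov=np.linalg.inv(J.T@J)*2*s.cost/(len(s.fun)-8)
print(s.x.round(4),"sd",np.sqrt(np.diag(cov)).round(3));print(s.fun.round(2))
E
python3 fit.py
```

```text
[-6.100000e-03  2.500000e-03 -2.500000e-03  8.323000e-01  2.314900e+00
  1.788000e-01  5.309820e+01  2.330797e+02] sd [0.004 0.004 0.003 0.965 1.176 1.414 0.413 1.087]
[ 0.02 -1.47 -0.31  0.41  0.06  0.22  0.46  0.4  -0.57  0.51  0.13  0.08
  0.08 -0.05  0.08 -0.01  0.    0.06  0.12 -0.03  0.44]
```

The index top comes out at 233 ± 1 mm. One steeper tilted view will confirm it.

```bash
python3 -m pendant '{"dp":[[0.01,0,0.003],[0.025,0,0.006],[0.035,0,0.01],[0.035,0,0.01],[0.035,0,0.01]],"rotation":[[0,-0.1,0],[0,-0.2,0],[0,-0.25,0],[0,-0.25,0],[0,-0.25,0]]}' 0.06
python3 - <<'E'
from h import *
wrist("pics/w5.png");i=cv2.imread("pics/w5.png")
cv2.imwrite("pics/w5c.png",cv2.resize(i[90:270,170:390],None,fx=3.3,fy=3.3,interpolation=cv2.INTER_CUBIC))
g=cv2.cvtColor(i,cv2.COLOR_BGR2GRAY)
for c in(270,275,280,285): print(c,g[140:250,c].tolist())
E
```

```text
time: 7.6
tool_pos: [535.3, 184.0, 291.1]
tcp_rot: [3.14, 0.748, 1.508]
contact_force: [-0.1, 0.2, 0.3]
grip_width: 60.1
finger_force: 0.0
[535.3 184.  291.1] [3.1398 0.7483 1.5075] 60.08625692156141 [-0.1  0.2  0.3]
270 [173, 151, 112, 82, 71, 75, 83, 111, 152, 183, 201, 213, 216, 217, 217, 217, 216, 217, 217, 219, 218, 222, 226, 227, 226, 221, 217, 218, 217, 215, 216, 217, 216, 215, 204, 171, 114, 66, 51, 53, 53, 49, 49, 53, 54, 53, 50, 53, 56, 59, 53, 53, 55, 57, 56, 54, 57, 63, 69, 88, 130, 176, 203, 214, 215, 216, 214, 215, 217, 213, 205, 196, 193, 196, 197, 198, 198, 198, 197, 197, 199, 199, 198, 198, 197, 198, 199, 198, 199, 198, 199, 198, 198, 199, 199, 197, 199, 197, 198, 198, 198, 199, 198, 198, 198, 199, 199, 198, 198, 198]
275 [70, 70, 69, 71, 76, 81, 100, 134, 165, 186, 203, 212, 215, 217, 218, 217, 217, 218, 225, 228, 227, 225, 229, 232, 236, 235, 230, 224, 219, 217, 216, 217, 217, 214, 206, 176, 125, 79, 63, 56, 48, 56, 62, 61, 55, 57, 63, 65, 59, 57, 58, 65, 67, 59, 61, 67, 74, 84, 123, 174, 204, 213, 215, 215, 218, 216, 214, 214, 215, 214, 207, 185, 136, 92, 112, 161
[... 525 characters left out ...]
06, 159, 190, 197, 199, 198, 198, 197, 198, 199, 197, 198, 197, 199, 198, 197, 198, 199, 198, 197, 198, 198, 198, 198, 199, 199, 198, 198, 198, 199, 198, 199, 199, 199, 198]
285 [240, 233, 203, 138, 89, 78, 82, 97, 125, 161, 181, 192, 201, 213, 216, 217, 215, 218, 217, 217, 215, 217, 215, 217, 217, 217, 217, 217, 216, 216, 216, 216, 215, 207, 181, 130, 80, 63, 62, 58, 56, 60, 66, 63, 58, 57, 65, 69, 60, 58, 61, 67, 67, 64, 65, 70, 75, 83, 115, 161, 196, 211, 213, 214, 215, 217, 215, 215, 214, 214, 205, 180, 128, 73, 74, 125, 173, 192, 198, 198, 197, 198, 199, 198, 199, 198, 199, 198, 199, 197, 198, 198, 199, 198, 199, 198, 199, 198, 197, 198, 199, 199, 199, 198, 199, 199, 198, 198, 198, 197]
```

View pics/w5c.png

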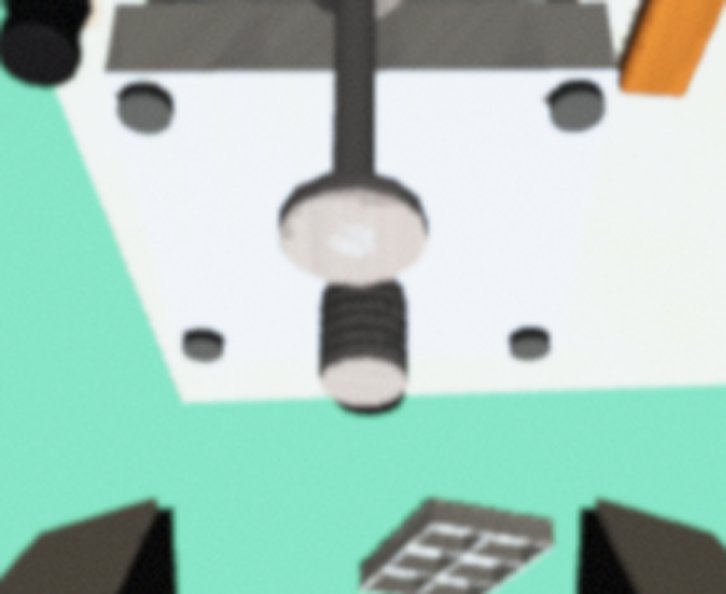

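The steep view shows the index top ellipse centred at (354,233) and the rod top at (364,383). The four bolts and the lid edge are clear. I'll fit again.

```bash
cat > fit5.py <<'E'
from h import *;import pickle
from scipy.optimize import least_squares
c=pickle.load(open("pics/w5.pkl","rb"));P0=c["pose"]
T=np.eye(4);T[:3,:3]=Ro.from_euler("z",-.06).as_matrix();T[:3,3]=[525,88,0]
Q0=np.linalg.inv(T)@P0
def f(q):
    Q=np.eye(4);Q[:3,:3]=Ro.from_rotvec(q[:3]).as_matrix()@Q0[:3,:3];Q[:3,3]=Q0[:3,3]+q[3:6];b,z=q[6:8]
    p=lambda *X:proj(c,X,Q);r=[]
    r+=list(p(0,-12,200)-[280,212.4])+list(p(0,12,200)-[280,197.8])
    r+=list(p(-62,62,150)-[201.8,111.1])+list(p(62,62,150)-[356,110.7])
    for X,u in(((-b,b),(214.2,123)),((b,b),(344.5,122.1)),((-b,-b),(231.2,195.1)),((b,-b),(330.3,194.5))): r+=list(p(*X,155)-u)
    r+=list(p(0,92,z)-[276.9,176.2])+list(p(0,118,z)-[276.9,147.3])
    return np.array(r)
s=least_squares(f,[0]*6+[53,232],x_scale=[.01]*3+[1]*5)
cov=np.linalg.inv(s.jac.T@s.jac)*2*s.cost/(len(s.fun)-8)
print(s.x.round(4),"sd",np.sqrt(np.diag(cov)).round(3));print(s.fun.round(2))
E
python3 fit5.py
```

```text
[ 1.300000e-03  6.000000e-04 -2.700000e-03  4.487000e-01  1.856800e+00
  3.536800e+00  5.333980e+01  2.369737e+02] sd [0.005 0.003 0.002 0.581 1.207 1.499 0.256 0.833]
[ 0.06 -0.88 -0.33 -0.66 -0.11  0.1   0.47 -0.27 -0.46  0.5   0.18  0.77
  0.01  0.13 -0.01  0.32  0.57  0.08 -0.4  -0.08]
```

```bash
cat > fitj.py <<'E'
from h import *;import pickle
from scipy.optimize import least_squares
C={i:pickle.load(open(f"pics/w{i}.pkl","rb")) for i in(1,2,3,4,5)}
for c in C.values(): c["M"]=c["pose"]@np.linalg.inv(np.array(c["T_tool_cam"]))
def f(q,full=False):
    D=np.eye(4);D[:3,:3]=Ro.from_rotvec(q[:3]).as_matrix();D[:3,3]=q[3:6]
    b,z,yr=q[9:12];T=np.eye(4);T[:3,:3]=Ro.from_euler("z",q[8]).as_matrix();T[:3,3]=[q[6],q[7],0];Ti=np.linalg.inv(T)
    Q={i:Ti@C[i]["M"]@np.array(C[i]["T_tool_cam"])@D for i in C}
    for i,k in((3,12),(4,14),(5,16)):   # small pose noise per view (tilt, height)
        Q[i][:3,:3]=Ro.from_rotvec([q[k],0,0]).as_matrix()@Q[i][:3,:3];Q[i][2,3]+=q[k+1]
    p=lambda i,*X:proj(C[i],X,Q[i]);r=[]
    w=lambda i,X,u,s=1:r.extend((p(i,*X)-u)*s)
    r.extend(np.array(q[12:18])/np.array([.0015,.5]*3)*.4)
    r.extend(np.array(q[:3])/.01*.4);r.extend(np.array(q[3:6])/2*.4);r.append(yr/.4*.4)
    w(1,(0,-130,128),(284.7,178.7));w(2,(0,yr-12,200),(280.4,172.4))
    w(3,(0,yr-12,200),(280.2,258.4));w(3,(0,92,z),(278.1,139.8));r.append((p(3,13,105,z)[0]-p(3,-13,105,z)[0]-38.3))
    w(4,(0,yr-12,200),(280,213.5),.5);w(4,(0,yr+12,200),(280,192));w(4,(0,-144,128),(281.6,242.75))
    A,B=p(4,-40,62,150),p(4,40,62,150)
    for u,v in((235,109.65),(320,109.4)):r.append(A[1]+(B[1]-A[1])*(u-A[0])/(B[0]-A[0])-v)
    r.extend([p(4,-62,62,143.4)[0]-209,p(4,62,62,143.4)[0]-350.3])
    w(4,(b,b,152.5),(340.4,120.3),.7);w(4,(-b,-b,152.5),(231.8,207.4));w(4,(b,-b,152.5),(329.7,207.1))
    w(4,(0,92,z),(277.5,133.65));r.append(p(4,13,105,z)[0]-p(4,-13,105,z)[0]-42.5)
    w(5,(0,yr-12,200),(280,212.4));w(5,(0,yr+12,200),(280,197.8));w(5,(-62,62,150),(201.8,111.1));w(5,(62,62,150),(356,110.7))
    for X,u in(((-b,b),(214.2,123)),((b,b),(344.5,122.1)),((-b,-b),(231.2,195.1)),((b,-b),(330.3,194.5))): w(5,(*X,155),u)
    w(5,(0,92,z),(276.9,176.2));w(5,(0,118,z),(276.9,147.3));r.append(p(5,13,105,z)[0]-p(5,-13,105,z)[0]-44.8)
    return np.array(r)
s=least_squares(f,[0]*6+[525,88,-.06,53,233,0]+[0]*6,loss="soft_l1",f_scale=.5)
cov=np.linalg.inv(s.jac.T@s.jac)*2*s.cost/(len(s.fun)-18)
print(s.x.round(4).tolist());print("sd",np.sqrt(np.diag(cov)).round(3)[6:12]);print(f(s.x).round(2))
E
python3 fitj.py
```

```text
[0.0, 0.0029, -0.0005, 0.001, -1.1577, 4.2074, 524.4262, 88.659, -0.0601, 53.3605, 236.5, -0.3924, 0.0015, -0.0511, 0.0009, -0.081, -0.0005, 0.0011]
sd [2.873 1.976 0.004 0.25  0.675 0.457]
[ 0.4  -0.04  0.25 -0.06 -0.14  0.    0.    0.12 -0.02  0.   -0.23  0.84
 -0.39  0.09 -0.2  -0.1   6.07 -0.15 -0.11  0.42 -0.12  0.3   0.04 -1.07
 -0.24 -0.28  0.02  0.22  0.17  0.09  0.05 -0.07  0.09 -0.34  0.14 -0.25
  0.07 -0.24  0.23  1.27  0.89 -0.01 -0.65 -0.4  -0.34 -0.12  0.21  0.39
 -0.11 -0.51  0.58  0.12  0.9  -0.02  0.05 -0.07  0.27  0.45 -0.19 -0.53
 -0.24  1.19]
```

The two fits disagree (233 vs 237), so I'll take one nearly level view from beyond the disc, shifted sideways so the rod and disc separate.

```bash
python3 -m pendant '{"dp":[[0.01,-0.02,0],[0.02,-0.04,0],[0.032,-0.06,0],[0.044,-0.08,0.002],[0.044,-0.08,0.002],[0.044,-0.08,0.002],[0.044,-0.08,0.002]],"rotation":[[0,-0.06,0],[0,-0.14,0],[0,-0.22,0],[0,-0.3,0],[0,-0.3,0],[0,-0.3,0],[0,-0.3,0]]}' 0.06
python3 - <<'E'
from h import *
wrist("pics/w6.png");i=cv2.imread("pics/w6.png")
cv2.imwrite("pics/w6c.png",cv2.resize(i[60:250,270:490],None,fx=3.2,fy=3.2,interpolation=cv2.INTER_CUBIC))
E
```

```text
time: 8.52
tool_pos: [457.9, 219.7, 259.9]
tcp_rot: [3.137, 1.047, 1.504]
contact_force: [-0.1, -0.5, 0.7]
grip_width: 60.3
finger_force: 0.0
[457.9 219.7 259.9] [3.1369 1.0473 1.5042] 60.26091115422132 [-0.1 -0.5  0.7]
```

View pics/w6c.png

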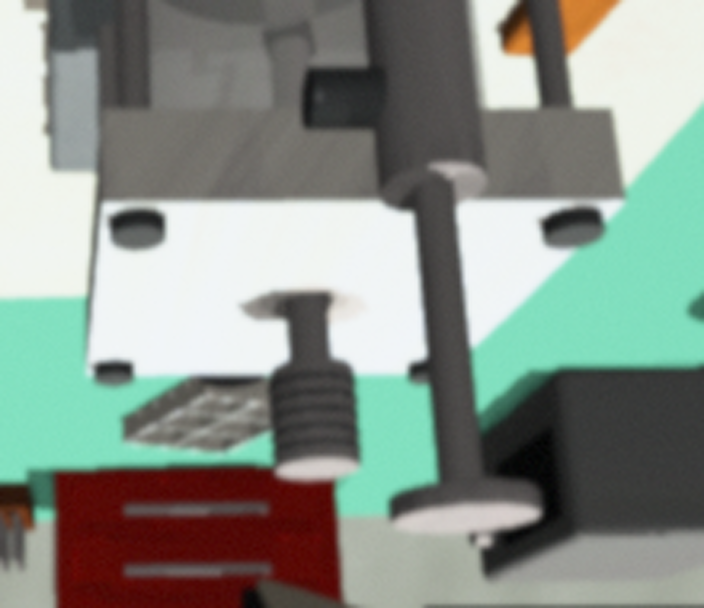

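The level view is clear. Crop positions: lid corners (103,200), (622,199), (89,374), (104,107) and (612,108); bolts (138,233), (574,230) and (114,376); rod top (318,468); index top (467,514). Now fit.

```bash
cat > fit6.py <<'E'
from h import *;import pickle
from scipy.optimize import least_squares
c=pickle.load(open("pics/w6.pkl","rb"))
T=np.eye(4);T[:3,:3]=Ro.from_euler("z",-.06).as_matrix();T[:3,3]=[525,88,0]
Q0=np.linalg.inv(T)@c["pose"]
o=lambda x,y:np.array([270+x/3.2-.34,60+y/3.2-.34])
def f(q,drop=None):
    Q=np.eye(4);Q[:3,:3]=Ro.from_rotvec(q[:3]).as_matrix()@Q0[:3,:3];Q[:3,3]=Q0[:3,3]+q[3:6];z=q[6];b=53.3
    L=[((-62,62,150),(103,200)),((62,62,150),(622,199)),((-62,62,125),(104,107)),((62,62,125),(612,108)),((-62,-62,150),(89,374)),
     ((-b,b,155),(138,233)),((b,b,155),(574,230)),((-b,-b,155),(114,376)),((0,0,200),(318,468)),((0,105,z),(467,514))]
    return np.concatenate([proj(c,X,Q)-o(*u) for k,(X,u) in enumerate(L) if k!=drop])
for d in(None,2,4,7,8,0,1):
    s=least_squares(f,[0]*6+[235],x_scale=[.01]*3+[1]*4,args=(d,))
    cov=np.linalg.inv(s.jac.T@s.jac)*2*s.cost/(len(s.fun)-7)
    print(d,s.x.round(4).tolist(),"sd",np.sqrt(cov[6,6]).round(2),s.fun.round(2).tolist() if d is None else "")
E
python3 fit6.py
```

```text
None [0.0062, 0.0013, -0.0007, -0.4381, 1.6416, 4.0147, 236.3757] sd 0.68 [0.65, -0.28, 0.67, -0.38, -0.18, -0.16, -0.53, -0.86, -0.48, -0.29, 0.36, 0.54, -0.08, 1.12, 0.08, 0.74, -0.16, -0.38, -0.37, 0.04]
2 [0.0063, 0.0014, -0.0007, -0.3649, 1.4991, 4.0174, 236.3751] sd 0.76 
4 [0.0025, 0.0005, 0.0015, -1.0105, 1.7436, 2.9003, 236.0286] sd 0.77 
7 [0.0118, 0.0022, -0.0019, -0.0215, 1.0563, 5.5053, 236.7853] sd 0.72 
8 [0.0055, 0.0011, -0.0004, -0.5535, 1.8199, 3.9227, 236.3954] sd 0.72 
0 [0.0081, 0.0025, 0.0002, -0.6977, 1.6677, 4.8369, 236.6798] sd 0.76 
1 [0.0057, 0.0012, -0.0017, -0.1326, 1.3057, 3.6863, 236.246] sd 0.7
```

Four views now agree on an index top at about 236.4 mm, so the lift is about 36.4 mm. Return to vertical above the rod.

```bash
python3 -m pendant '{"dp":[[-0.01,0,-0.012],[-0.02,0,-0.025],[-0.033,0,-0.042],[-0.033,0,-0.042],[-0.033,0,-0.042],[-0.033,0,-0.042],[-0.033,0,-0.042],[-0.033,0,-0.042]],"rotation":[[0,0.15,0],[0,0.31,0],[0,0.47,0],[0,0.63,0],[0,0.79,0],[0,0.94,0],[0,1.05,0],[0,1.05,0]]}' 0.06
python3 -m pendant '{"dp":[[-0.02,0.01,0],[-0.06,0.03,0],[-0.1,0.05,0],[-0.135,0.067,0],[-0.148,0.075,0.01],[-0.148,0.075,0.01],[-0.148,0.075,0.01],[-0.148,0.075,0.01]],"rotation":[[0,0,0],[0,0,0],[0,0,0],[0,0,0],[0,0,0],[0,0,0],[0,0,0],[0,0,0]]}' 0.06
```

```text
time: 9.57
tool_pos: [458.7, 238.3, 309.6]
tcp_rot: [3.139, -0.0, 1.506]
contact_force: [0.0, 0.9, -0.4]
grip_width: 60.1
finger_force: 0.0
time: 10.58
tool_pos: [523.8, 89.2, 298.5]
tcp_rot: [3.141, 0.0, 1.511]
contact_force: [-0.3, 1.2, -0.1]
grip_width: 60.1
finger_force: 0.0
```

```bash
python3 -m pendant '{"dp":[[0,0,0.03],[0,0,0.06],[0,0,0.078],[0,0,0.08],[0,0,0.08],[0,0,0.08]],"rotation":[[0,0,0],[0,0,0],[0,0,0],[0,0,0],[0,0,0],[0,0,0]]}' 0.06
python3 - <<'E'
from h import *
c=wrist("pics/w7.png");i=cv2.imread("pics/w7.png")
cv2.imwrite("pics/w7c.png",cv2.resize(i[140:330,150:420],None,fx=2.9,fy=2.9,interpolation=cv2.INTER_CUBIC))
g=cv2.cvtColor(i,cv2.COLOR_BGR2GRAY)
print(proj(c,(524.4,88.7,200)))
E
```

```text
time: 11.32
tool_pos: [524.6, 88.2, 219.3]
tcp_rot: [3.14, -0.0, 1.51]
contact_force: [0.1, 1.1, 0.2]
grip_width: 60.2
finger_force: 0.0
[524.6  88.2 219.3] [ 3.1396e+00 -1.0000e-04  1.5101e+00] 60.2339347291214 [0.1 1.1 0.2]
[284.6648745  245.69303476]
```

View pics/w7c.png

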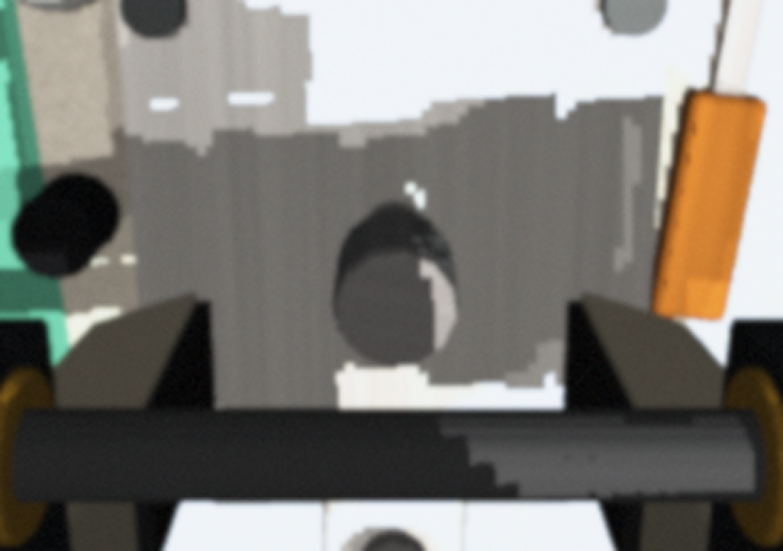

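The rod head sits midway between the fingers, centre (395,308) against a finger midpoint of 390, which is about 0.8 mm toward +tool y. I'll descend around the head.

```bash
python3 -m pendant '{"dp":[[0.001,0.0008,0.01],[0.001,0.0008,0.03],[0.001,0.0008,0.045],[0.001,0.0008,0.053],[0.001,0.0008,0.053],[0.001,0.0008,0.053]],"rotation":[[0,0,0],[0,0,0],[0,0,0],[0,0,0],[0,0,0],[0,0,0]]}' 0.03; python3 -m pendant '{"dp":[[0,0,0],[0,0,0],[0,0,0],[0,0,0]],"rotation":[[0,0,0],[0,0,0],[0,0,0],[0,0,0]]}' 0.027
```

```text
time: 12.12
tool_pos: [525.3, 89.0, 165.7]
tcp_rot: [3.141, -0.0, 1.51]
contact_force: [0.7, 0.1, -0.4]
grip_width: 29.4
finger_force: 0.0
time: 12.62
tool_pos: [524.9, 88.9, 165.3]
tcp_rot: [3.141, 0.0, 1.51]
contact_force: [0.0, -0.4, 0.1]
grip_width: 26.9
finger_force: 0.0
```

```bash
python3 -m pendant '{"dp":[[0,0,0],[0,0,0],[0,0,0],[0,0,0]],"rotation":[[0,0,0],[0,0,0],[0,0,0],[0,0,0]]}' 0
python3 - <<'E'
from plant import get_obs,vision
import numpy as np
P=[]
for k in range(6):
    vision.capture("top");o=get_obs();P.append(np.r_[o["tool_pos"],o["contact_force"],o["tcp_rot"][:2]])
print(np.mean(P,0).round(3),np.std(P,0).round(2),o["grip_width"],o["finger_force"])
E
```

```text
time: 13.12
tool_pos: [525.2, 89.0, 165.3]
tcp_rot: [3.141, 0.0, 1.51]
contact_force: [1.7, -0.8, -0.8]
grip_width: 23.4
finger_force: 30.0
[ 5.25168e+02  8.89370e+01  1.65273e+02  2.15100e+00 -1.57000e-01
 -8.98000e-01  3.14100e+00  0.00000e+00] [0.02 0.01 0.02 0.53 0.44 0.85 0.   0.  ] 23.25537964312848 29.999864995479584
```

```bash
python3 -m pendant '{"dp":[[0,0.0003,0],[0,0.0003,-0.002],[0,0.0003,-0.005],[0,0.0003,-0.009],[0,0.0003,-0.013],[0,0.0003,-0.017],[0,0.0003,-0.02],[0,0.0003,-0.02]],"rotation":[[0,0,0],[0,0,0],[0,0,0],[0,0,0],[0,0,0],[0,0,0],[0,0,0],[0,0,0]]}' 0
```

```text
time: 14.42
tool_pos: [525.2, 89.0, 185.6]
tcp_rot: [3.141, 0.0, 1.51]
contact_force: [1.3, 0.6, -1.3]
grip_width: 23.4
finger_force: 30.0
```

```bash
python3 -m pendant '{"dp":[[0,0,-0.002],[0,0,-0.005],[0,0,-0.009],[0,0,-0.013],[0,0,-0.0155],[0,0,-0.0163],[0,0,-0.0163],[0,0,-0.0163]],"rotation":[[0,0,0],[0,0,0],[0,0,0],[0,0,0],[0,0,0],[0,0,0],[0,0,0],[0,0,0]]}' 0
python3 - <<'E'
from h import *
from plant import get_obs
import pickle
from plant import vision
P=[]
for k in range(5):
    t=vision.capture("top");o=get_obs();P.append(np.r_[o["tool_pos"],o["contact_force"]])
s=vision.capture("scene");print(np.mean(P,0).round(2),o["grip_width"],o["time"])
w=wrist("pics/w8.png")["pixels"]
a=lambda p,y,x:cv2.resize(p[y:y+60,x:x+90],(390,260),interpolation=cv2.INTER_CUBIC)
b=cv2.resize(w,(390,292))
im=np.vstack([np.hstack([a(s["pixels"],190,290),a(t["pixels"],190,190)]),np.hstack([b,np.zeros_like(b)])])
cv2.imwrite("pics/fin.png",im[:,:,::-1])
E
```

```text
time: 15.42
tool_pos: [525.2, 88.9, 201.5]
tcp_rot: [-3.141, 0.0, 1.51]
contact_force: [0.2, -0.3, -1.6]
grip_width: 23.3
finger_force: 30.0
[ 5.2518e+02  8.8950e+01  2.0144e+02  7.1000e-01 -5.0000e-02 -1.2400e+00] 22.982768459182022 15.675
[525.2  89.  201.4] [-3.1414e+00  1.0000e-04  1.5098e+00] 22.877325999796675 [ 0.4 -0.2 -2.3]
```

View pics/fin.png

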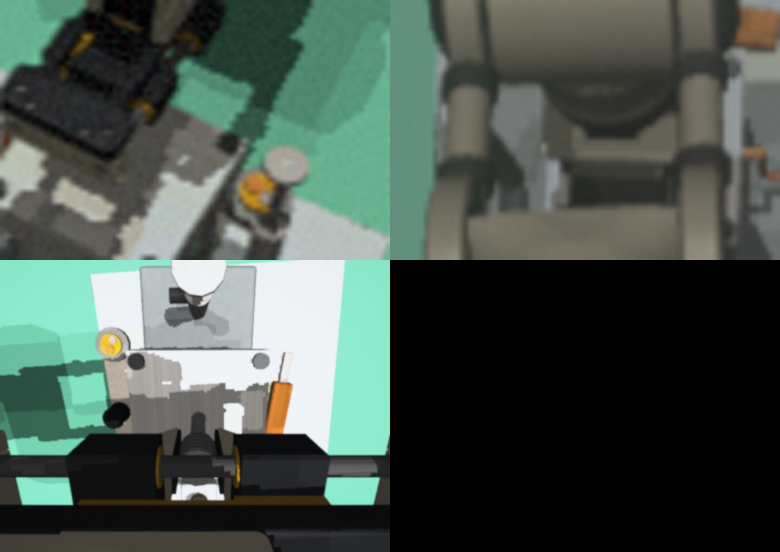

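The wrist view shows the head held between the fingers and lifted, with the index disc and the rest undisturbed. The measured rise is 36.2 mm, as planned.

```bash
python3 -c 'from plant import workorder;print(workorder.close_job())'
```

```text
the job is handed in; nothing more can be done
None
```

I pressed the vent plunger to its stop, let it spring back, then drew the rod up 36.2 mm and handed the job in still holding it, with its top level with the index disc to about 1 mm by my camera measurements; the hand-in gave no verdict.

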